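# Press down the sprung stop and push the board shuttle home into the test dock

## Robot

A 6-joint arm with a two-finger parallel gripper is mounted at the origin on a cart in front of the work surface, level with it; the furniture and walls round the work are solid. World frame = base frame: x ahead of the robot, y to its left, z up, the work surface at z = 0. Lengths are in m, angles in rad, forces in N, time in s.
With the tool pointing down it reaches from about 0.15 to 0.775 m from the base axis. Payload 6.1 kg.
Tool frame: the origin (TCP) lies at the very end of the fingers, on their centre line; the grasp point (between the pads) lies 19 mm behind it (ctrl.grip_depth is the z of the grasp point in the tool frame, in m); z points along the fingers, y is the line along which they close (so a half turn about z gives the same grasp; the last joint's range is limited). The gripper opens to 85 mm and grips with 20 to 120 N. Pads are 22 mm wide; open, the fingers measure 114 mm over their backs; the gripper's body (76 mm by 85 mm) begins 54 mm behind the grasp point. The pads swing forward as they close: fully open they stand 13 mm farther back than shut.
Start: joints at [-1.251, 0.126, -0.04, 1.405, 0, 1.571], TCP at [0.165, -0.498, 0.231] pointing down, gripper open.
Joint ranges: [-2.72, 2.72], [-0.95, 1.95], [-1.27, 1.35], [-1.78, 2.02], [-1.46, 1.47], [-3.14, 3.14]. Speed limits (rad/s): [2.39, 2.39, 3.01, 3.14, 3.14, 3.14].

## Interface

Orientations are given as a 3x3 rotation matrix whose columns are the frame's x, y, z axes.
In Python, from station import ctrl gives the robot as it stands.
- The arm moves only by the tool send_rows, never from a script. Its argument "steps" is a list that holds one entry, the list of rows, each a list of 7 numbers: the shift along the world's x, y, z in cm, then the turn, a rotation vector about the world's x, y, z in degrees, then the closure, from 0 (fully open) to 1 (shut). A call has 1 to 20 rows; each row is the pose to reach, as a shift and turn from the pose commanded when the call began; what a row does not reach only later rows make up. A row lasts 1/8 s, in which the tool goes at most 62.5 mm and 10.7 degrees, less where a joint would pass 70% of its speed; a pose out of reach is approached as far as the arm can. A call with a gripper value outside its range is refused whole. The fingers move at their own pace and stop on an object; "grip_force" is the grip in N (left out, the last holds). Time passes only in rows, so rows that repeat a pose let the fingers close. It gives the time, the measured TCP pose, the force, the opening and the grip force at its end, in the units of the state.
- ctrl.read_state(): the state, without advancing time (a new reading comes with each control period).
- ctrl.snapshot(name): name is "scene" or "top" or "wrist"; returns a dict with "color" (480x640x3 uint8, red, green, blue), "camera_matrix" (3x3 intrinsics, pixels), "eye" and "orientation" of the camera in the world; the wrist camera has in their place "T_tool_cam" (4x4, takes a point from camera to tool coordinates, whose origin is the TCP and whose axes are the flange's). Camera axes: x right, y up, looking along -z (the intrinsics and any distortion apply to the point x, -y, -z); pixel columns grow to the right and rows downward; lengths in m; the calibration is good to about 2 mm. A picture is of the moment at which its call begins: read the wrist's pose just before it. There is no depth.
- ctrl.finish_job(): hands the job in; it is judged then, once.
The state is a dict: "time_s": time; "q": joint angles; "qvel": joint speeds; "tau": joint torques, N m; "tcp_pos": TCP position; "orientation": TCP orientation; "ft_force": force on the tool from outside, world axes, zero at the start; "torque": the same for the moment, N m; "width": finger opening in m; "grasp_force": force on a finger pad.
Only numpy, scipy, OpenCV 4.12 (cv2) and the standard library are available. Lean on these libraries where they do the work, as an engineer would, in place of code of your own. Each camera call takes 0.05 s, during which the arm holds its last target. There are 200 camera calls.

## Task

The shuttle carrying the circuit board is held back in its channel by two sprung stop pins. With the fingertips, press down the long steel bar behind the shuttle so that the pins sink and, keeping the bar held down, push the shuttle past the pins until it is fully home against the end stop; then let go so the pins spring up behind it. Only press and push: do not grip or lift anything, and leave the things standing beside the dock where they are.

Things in the scene. Friction and masses are not known exactly. Their poses are not given: they have to be found in the camera images.
- dock: Fixed grey-painted channel 330 x 111 mm. Origin: on the bench, on the channel's middle line, between the two stop pins. +x: the way the shuttle is pushed; z up. Reaches x -200 to +130 mm. Shuttle rides on two ledges, tops z 22, y +-24 to +-49.5, with a 48 mm wide groove between them for the stop bar; side walls y +-49.5 to +-55.5, tops z 36 mm.
- end_stop (a point): Middle of the face of the black plastic end stop at the dock's +x end that the shuttle's front must come to rest against: dock x +99, y 0, z 31 mm. The stop is 96 mm wide and reaches up to z 56 mm.
- shuttle: Loose black shuttle, about 0.6 kg, 90 mm long (x), 96 wide, axes parallel to the dock's. Origin: centre of underside, at dock z 22. Two runners y +-24 to +-48 leave a tunnel 48 wide, 14 high over the bar; deck above to z 26; circuit board fixed on it up to z 50. Starts at dock x -57 to -79 mm (front 8 to 30 mm before the pins). Fully home: dock x +54, rear face 5 mm past the pins.
- shuttle_rear (a point): Point on the shuttle to push with the fingertips: middle of its flat upright rear face (shuttle x -45, y 0, z 24 mm; dock z 46). The face there is 60 mm wide and spans dock z 36 to 55 mm; below it is the tunnel.
- stop_bar (a joint): Downward travel of the sprung stop: 0 up (start), 0.012 m fully down on its limit. One rigid steel part that sinks straight down wherever its bar is pressed: about 1.4 N to start, 3 N at the bottom; springs back when let go. Its pins clear the shuttle's runners when over 0.008. If let go with the shuttle above the pins they stay down under it.
- bar_end (a point): Middle of the top edge at the rear end of the stop's flat steel press bar (moves with it). Bar: 36 mm wide, along the dock's middle line, dock x -185 to +60 mm, top at dock z 32 mm when up, 20 when fully down. From this end to the shuttle's rear face 61 to 83 mm of it lie bare at the start; it runs on through the shuttle's tunnel.
- pins (a point): Point midway between the two stop pins, at the height of their tops (moves with them): dock x 0, y 0, z 30 mm when up. Pins: dock x -4 to +4, y +-26 to +-46 mm, in the way of the shuttle's runners. The 52 mm between them is free for a finger to travel along the bar, which passes there too.
- heatsink: Bystander: loose dark finned heatsink, 40 x 38 x 22 mm, on the bench on the dock's -y side, its middle 115 to 135 mm from the channel's middle line. Origin: centre of its underside.
- fuse_box: Bystander: loose small beige box, 40 x 62 x 26 mm, likewise beside the dock. Origin: centre of its underside.
- reel: Bystander: loose solder reel with blue flanges, upright, 56 mm across, 63 mm tall, likewise beside the dock. Origin: centre of its underside.

How it is judged:
By the outcome, as a careful person would: the job done as asked, in the order asked, and still so for the second after the job is handed in, with the robot touching nothing.
It also fails if it takes over 42 s, if anything falls off the work surface, if the arm or the gripper's body presses on something with over 40 N, if the wrist force passes 120 N, or if a joint passes its speed limit or range.

## Working session

There is one attempt and no reset: what is moved stays moved. The work goes in short steps, Python scripts to look and compute and a tool call to move; the robot and the scene stay as the last step left them, time stands still between calls to the robot, and variables do not carry over. Pictures are saved under pics/ and viewed, at most 10 in all, crops included, and the job is handed in when it is done.

Besides the shell and the picture viewer there is one more tool, called after ">>>" by a JSON object that holds its "method" and its "body", one argument or row to a line. send_rows: Moves the arm, as the interface text tells. Its arguments: {"type":"object","properties":{"steps":{"type":"array"},"grip_force":{"type":"number"}},"required":["steps"]}

```bash
mkdir -p pics; cat > h.py <<'E'
import numpy as np, cv2, pickle
from station import ctrl
def snap(n,f):
    s=ctrl.read_state(); d=ctrl.snapshot(n); d['state']=s
    cv2.imwrite('pics/'+f+'.png',cv2.cvtColor(d['color'],cv2.COLOR_RGB2BGR)); pickle.dump(d,open(f+'.pkl','wb')); return d
def load(f): return pickle.load(open(f+'.pkl','rb'))
def camT(d):
    if 'eye' in d: return np.array(d['orientation']).reshape(3,3),np.array(d['eye'])
    s=d['state'];R=np.array(s['orientation']).reshape(3,3);T=np.array(d['T_tool_cam']).reshape(4,4)
    return R@T[:3,:3], R@T[:3,3]+np.array(s['tcp_pos'])
def p2w(d,u,v,z):
    K=np.array(d['camera_matrix']);R,e=camT(d);dist=d.get('distortion')
    q=cv2.undistortPoints(np.array([[[u,v]]],float),K,None if dist is None else np.array(dist))[0,0]
    r=R@np.array([q[0],-q[1],-1]); return e+r*(z-e[2])/r[2]
def w2p(d,P):
    K=np.array(d['camera_matrix']);R,e=camT(d);c=(np.atleast_2d(P)-e)@R; dist=d.get('distortion')
    return cv2.projectPoints(c*[1,-1,-1],np.zeros(3),np.zeros(3),K,None if dist is None else np.array(dist))[0][:,0]
E
python3 - <<'E'
from h import *
for n in ('scene','top'):
    d=snap(n,n+'0'); print(n,[k for k in d],np.round(d['camera_matrix'],1).tolist(),d['eye'])
print(ctrl.read_state())
E
```

```text
scene ['color', 'camera_matrix', 'eye', 'orientation', 'state'] [[562.7, 0.0, 315.5], [0.0, 562.7, 241.4], [0.0, 0.0, 1.0]] [ 0.14489212 -0.96102163  0.46006576]
top ['color', 'camera_matrix', 'eye', 'orientation', 'state'] [[596.3, 0.0, 316.7], [0.0, 596.3, 240.8], [0.0, 0.0, 1.0]] [ 0.44729795 -0.35648298  1.09498098]
{'time_s': 0.1, 'q': array([-1.25101975e+00,  1.26365554e-01, -4.05285871e-02,  1.40540696e+00,
       -3.26390493e-05,  1.57081896e+00]), 'qvel': array([-5.22209699e-05, -1.02601246e-03,  3.17203056e-03, -8.16853514e-04,
       -1.02801666e-03, -1.35191158e-04]), 'tau': array([ 2.02552597e-03, -4.36905491e+01,  3.53604126e+01,  1.36526814e-02,
        1.76226745e-04, -1.35910888e-06]), 'tcp_pos': array([ 0.16490825, -0.49803007,  0.2305724 ]), 'orientation': array([[ 9.49312775e-01,  3.14332629e-01, -5.04015764e-04],
       [ 3.14333031e-01, -9.49311716e-01,  1.41822692e-03],
       [-3.26730741e-05, -1.50476974e-03, -9.99998867e-01]]), 'ft_force': array([-0.36935854,  0.33986688, -0.26570319]), 'torque': array([-0.04382173, -0.020869  , -0.01694379]), 'grasp_force': 0.0, 'width': 0.0853517661504447}
```

View pics/top0.png

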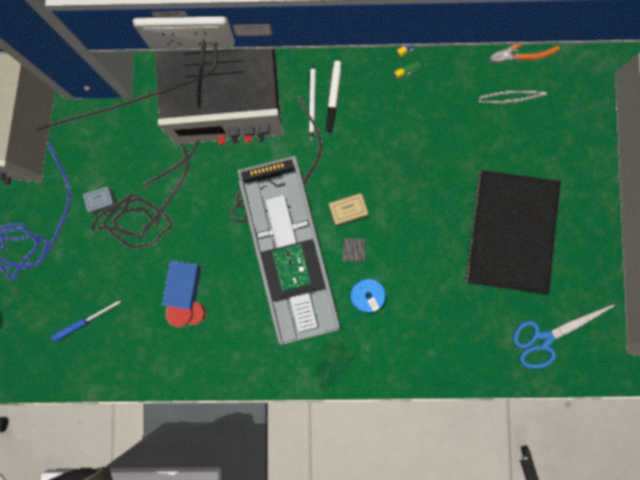

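View pics/scene0.png

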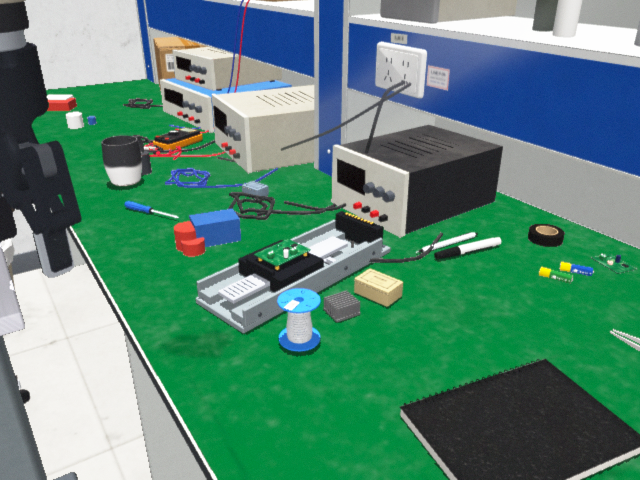

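The top view shows the dock from its end stop (267,168) to its rear end (308,335). The shuttle is at (292,270), the bare bar at (303,313), the pins at about (282,230), and the bystanders are to the right. I'll enlarge this area.

```bash
python3 - <<'E'
from h import *
d=load('top0'); im=cv2.imread('pics/top0.png')[150:350,220:350]
cv2.imwrite('pics/c1.png',cv2.resize(im[:, :],None,fx=3,fy=3,interpolation=cv2.INTER_CUBIC)) 
im=cv2.imread('pics/scene0.png')[205:335,190:400]
for p in [(267,168,0.056),(308,335,.036),(303,313,.032)]: print(p2w(d,*p))
E
```

```text
[ 0.6837879  -0.25599451  0.056     ]
[ 0.38850939 -0.32510381  0.036     ]
[ 0.4269286  -0.31653817  0.032     ]
```

View pics/c1.png

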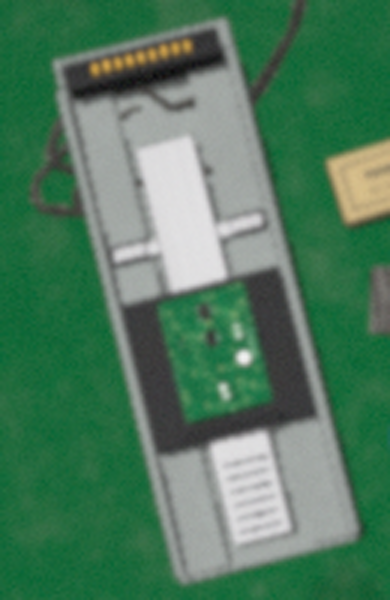

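The crop clearly shows the dock corners, the bar ends (236,545)/(293,533) and (137,150)/(190,135), the pins, and the shuttle's rear edge (162,452)-(315,412). Next I'll fit the dock pose.

```bash
python3 - <<'E'
from h import *
from scipy.optimize import least_squares
d=load('top0')
A=[(-200,55.5,36,180,582),(-200,-55.5,36,357,540),(130,55.5,36,57,62),(-185,18,32,236,545),(-185,-18,32,293,533),(60,18,32,137,150),(60,-18,32,190,135),(0,46,30,113,257),(0,-46,30,265,218)]
A=np.array(A,float);P=A[:,:3]/1e3;uv=A[:,3:]/3+[220,150]
def W(p,P):
    c,s=np.cos(p[2]),np.sin(p[2]);return P@np.array([[c,s,0],[-s,c,0],[0,0,1]])+[p[0],p[1],0]
r=least_squares(lambda p:(w2p(d,W(p,P))-uv).ravel(),[.57,-.28,.2])
print(r.x,np.degrees(r.x[2]),np.round(r.fun.reshape(-1,2),1).tolist())
p=r.x
for z in(.048,):
  for u,v in[(162,452),(315,412),(125,305),(277,268)]:
    w=p2w(d,220+u/3,150+v/3,z)-[p[0],p[1],0];c,s=np.cos(p[2]),np.sin(p[2]);print(c*w[0]+s*w[1],-s*w[0]+c*w[1])
np.save('dock.npy',p)
E
```

```text
[ 0.57699002 -0.28228239  0.23419721] 13.418511888785778 [[-0.6, 2.2], [1.7, 0.7], [-2.8, -3.4], [-0.5, 0.8], [0.3, -0.2], [-0.1, -0.4], [1.6, -0.2], [0.7, -0.2], [-0.3, 0.4]]
-0.12061069970671671 0.04489074272726484
-0.11984028701172036 -0.047308246989022924
-0.03173113496488958 0.04564714679144654
-0.03244100081194461 -0.04634351862505016
```

>>> {"method": "send_rows", "body": {
  "steps": [
    [[5, 3.5, -1, 0, 0, -1.2, 1], [11, 7.5, -3, 0, 0, -2.5, 1], [17, 11.5, -5, 0, 0, -4, 1], [22, 15, -8, 0, 0, -4.9, 1], [26.4, 18, -11, 0, 0, -4.9, 1], [26.4, 18, -13, 0, 0, -4.9, 1], [26.4, 18, -15, 0, 0, -4.9, 1], [26.4, 18, -15, 0, 0, -4.9, 1], [26.4, 18, -15, 0, 0, -4.9, 1], [26.4, 18, -15, 0, 0, -4.9, 1]]
  ],
  "grip_force": 30
}}

```text
time_s: 1.35
tcp_pos: [0.4293, -0.3192, 0.0826]
orientation: [[0.973, 0.231, 0.002], [0.231, -0.973, -0.001], [0.001, 0.002, -1.0]]
ft_force: [0.7, -0.5, -0.1]
width: -0.0001
grasp_force: 0.0
```

```bash
python3 - <<'E'
from h import *
d=snap('scene','s1'); s=d['state']; p=np.load('dock.npy')
print(s['tcp_pos'],s['orientation'],s['ft_force'],s['width'])
t=snap('top','t1'); 
a=cv2.resize(cv2.imread('pics/s1.png')[200:340,190:400],None,fx=3,fy=3,interpolation=cv2.INTER_CUBIC)
cv2.imwrite('pics/c2.png',a)
w=snap('wrist','w1')
c,si=np.cos(p[2]),np.sin(p[2])
for x,y,z in[(-185,18,32),(-185,-18,32),(-121,30,55),(-121,-30,55)]:
    P=[p[0]+(c*x-si*y)/1e3,p[1]+(si*x+c*y)/1e3,z/1e3]; print(w2p(w,P),(w2p(d,P)-[190,200])*3)
E
```

```text
[ 0.4293464  -0.31915707  0.08255252] [[ 0.97285763  0.23139888  0.00161031]
 [ 0.23140094 -0.97285768 -0.00123899]
 [ 0.00127991  0.00157799 -0.99999794]] [ 0.65215196 -0.53170567 -0.09429674] -8.288820678695221e-05
[[290.9400936  322.98145767]] [[ 79.68894536 272.93073824]]
[[356.74485987 322.94899461]] [[127.02374658 301.71645598]]
[[256.01079664 223.18909574]] [[165.06687067 175.70088927]]
[[392.00194312 223.1491725 ]] [[245.6467562  217.80619848]]
```

View pics/c2.png

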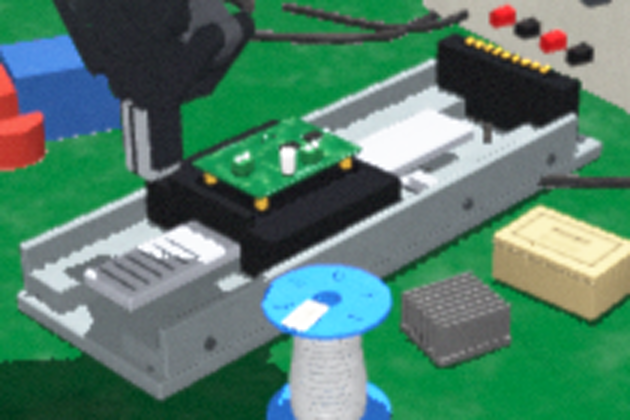

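View pics/w1.png

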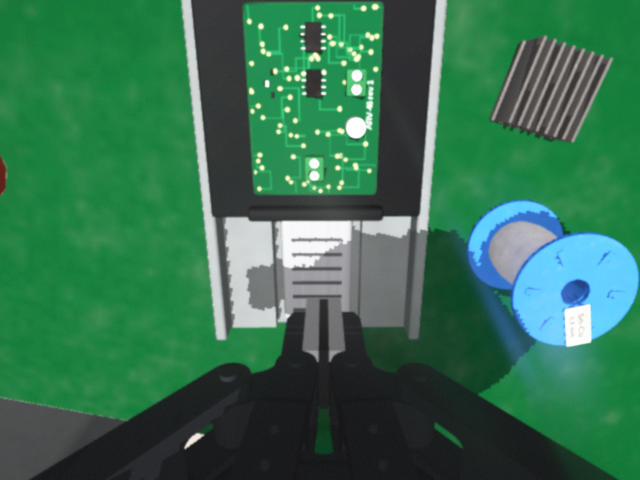

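The scene crop shows the closed fingertips just above the bare bar. The wrist view has the bar at columns 283-350, the shuttle rear lip at 250-382 (row ~219) and the fingertips at about (323,300). I'll cross-check the lateral offset.

```bash
python3 - <<'E'
from h import *
p=np.load('dock.npy');w=load('w1');c,s=np.cos(p[2]),np.sin(p[2])
tcp=w['state']['tcp_pos']
def D(P): a=P[:2]-p[:2]; return np.round([1e3*(c*a[0]+s*a[1]),1e3*(-s*a[0]+c*a[1])],1)
print('tcp',D(tcp),w2p(w,tcp)); R,e=camT(w); print('cam',D(e),e[2])
for n,u,v,z in[('lipL',250,219,.055),('lipR',382,219,.055),('barL',283,225,.032),('barR',351,225,.032),('wallL',213,330,.036),('wallR',415,330,.036),('wallR',444,10,.036),('wallL',184,10,.036)]: print(n,D(p2w(w,u,v,z)))
E
```

```text
tcp [-152.2   -1.4] [[327.74533597 317.29084047]]
cam [-69.6   0.5] 0.22451246975436134
lipL [-119.1   32.5]
lipR [-119.1  -25.5]
barL [-128.9   20.5]
barR [-128.9  -13.6]
wallL [-186.9   59.8]
wallR [-187.   -49.2]
wallR [-34.2 -49.9]
wallL [-34.2  58.2]
```

>>> {"method": "send_rows", "body": {
  "steps": [
    [[0, 0.25, -2, 0, 0, 0, 1], [0, 0.25, -4, 0, 0, 0, 1], [0, 0.25, -4.5, 0, 0, 0, 1], [0, 0.25, -4.8, 0, 0, 0, 1], [0, 0.25, -5.1, 0, 0, 0, 1], [0, 0.25, -5.4, 0, 0, 0, 1], [0, 0.25, -5.7, 0, 0, 0, 1], [0, 0.25, -5.7, 0, 0, 0, 1], [0, 0.25, -5.7, 0, 0, 0, 1]]
  ]
}}

```text
time_s: 2.62
tcp_pos: [0.4294, -0.3162, 0.0246]
orientation: [[0.973, 0.232, 0.001], [0.232, -0.973, -0.001], [0.001, 0.001, -1.0]]
ft_force: [0.9, -0.5, 1.8]
width: -0.0001
grasp_force: 1.1
```

>>> {"method": "send_rows", "body": {
  "steps": [
    [[0, 0, -0.2, 0, 0, 0, 1], [0, 0, -0.4, 0, 0, 0, 1], [0, 0, -0.4, 0, 0, 0, 1], [0, 0, -0.4, 0, 0, 0, 1]]
  ]
}}

```text
time_s: 3.12
tcp_pos: [0.4293, -0.316, 0.0204]
orientation: [[0.973, 0.232, 0.0], [0.232, -0.973, -0.0], [0.0, 0.0, -1.0]]
ft_force: [1.7, -1.5, 2.8]
width: 0.0003
grasp_force: 1.4
```

```bash
python3 - <<'E'
from h import *
d=snap('scene','s2'); print(d['state']['ft_force'],d['state']['tcp_pos'])
cv2.imwrite('pics/c3.png',cv2.resize(cv2.imread('pics/s2.png')[210:320,190:400],None,fx=3.5,fy=3.5,interpolation=cv2.INTER_CUBIC))
E
```

```text
[ 1.65023454 -1.51521533  2.82106623] [ 0.42925706 -0.31599782  0.0203932 ]
```

View pics/c3.png

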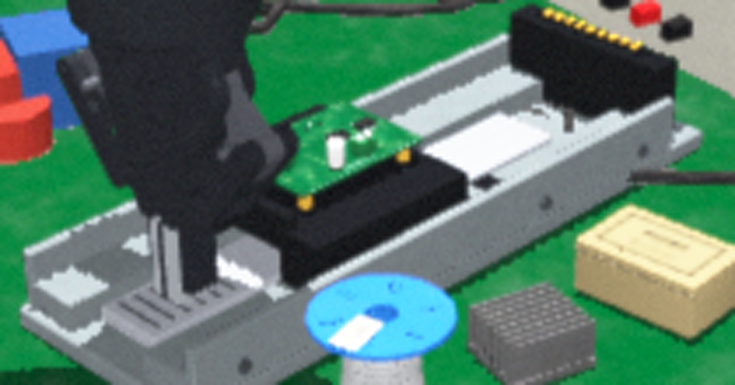

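The bar is down: the pins have sunk and only a dark slot shows at (487,183). z is 20.4 mm and the force fits the spring. Now I'll push along dock +x.

>>> {"method": "send_rows", "body": {
  "steps": [
    [[0.49, 0.12, 0, 0, 0, 0, 1], [0.97, 0.23, 0, 0, 0, 0, 1], [1.46, 0.35, 0, 0, 0, 0, 1], [1.95, 0.46, 0, 0, 0, 0, 1], [2.43, 0.58, 0, 0, 0, 0, 1], [2.92, 0.7, 0, 0, 0, 0, 1], [3.4, 0.81, 0, 0, 0, 0, 1], [3.89, 0.93, 0, 0, 0, 0, 1], [3.89, 0.93, 0, 0, 0, 0, 1]]
  ]
}}

```text
time_s: 4.3
tcp_pos: [0.4674, -0.3065, 0.0201]
orientation: [[0.973, 0.232, -0.002], [0.232, -0.973, -0.0], [-0.002, -0.0, -1.0]]
ft_force: [-3.9, -0.6, 3.1]
width: 0.0002
grasp_force: 2.8
```

>>> {"method": "send_rows", "body": {
  "steps": [
    [[0.49, 0.12, 0, 0, 0, 0, 1], [0.97, 0.23, 0, 0, 0, 0, 1], [1.46, 0.35, 0, 0, 0, 0, 1], [1.95, 0.46, 0, 0, 0, 0, 1], [2.43, 0.58, 0, 0, 0, 0, 1], [2.92, 0.7, 0, 0, 0, 0, 1], [3.4, 0.81, 0, 0, 0, 0, 1], [3.89, 0.93, 0, 0, 0, 0, 1], [4.38, 1.04, 0, 0, 0, 0, 1], [4.86, 1.16, 0, 0, 0, 0, 1], [4.86, 1.16, 0, 0, 0, 0, 1]]
  ]
}}

```text
time_s: 5.68
tcp_pos: [0.5159, -0.2949, 0.0201]
orientation: [[0.973, 0.232, -0.002], [0.232, -0.973, -0.0], [-0.002, -0.0, -1.0]]
ft_force: [-5.9, -2.3, 4.8]
width: -0.0003
grasp_force: 2.9
```

```bash
python3 - <<'E'
from h import *
p=np.load('dock.npy');c,s=np.cos(p[2]),np.sin(p[2])
S=ctrl.read_state();a=S['tcp_pos'][:2]-p[:2];print(c*a[0]+s*a[1],-s*a[0]+c*a[1],S['ft_force'],S['tcp_pos'])
E
```

```text
-0.06234122750701697 0.0019098934790422583 [-5.92325504 -2.28754905  4.82183978] [ 0.51590744 -0.29489168  0.0200898 ]
```

>>> {"method": "send_rows", "body": {
  "steps": [
    [[0.49, 0.12, 0, 0, 0, 0, 1], [0.97, 0.23, 0, 0, 0, 0, 1], [1.46, 0.35, 0, 0, 0, 0, 1], [1.95, 0.46, 0, 0, 0, 0, 1], [2.43, 0.58, 0, 0, 0, 0, 1], [2.92, 0.7, 0, 0, 0, 0, 1], [3.4, 0.81, 0, 0, 0, 0, 1], [3.89, 0.93, 0, 0, 0, 0, 1], [4.38, 1.04, 0, 0, 0, 0, 1], [4.86, 1.16, 0, 0, 0, 0, 1], [4.86, 1.16, 0, 0, 0, 0, 1]]
  ]
}}

```text
time_s: 7.05
tcp_pos: [0.5644, -0.2833, 0.0201]
orientation: [[0.973, 0.232, -0.002], [0.232, -0.973, -0.0], [-0.002, -0.0, -1.0]]
ft_force: [-5.1, -1.2, 4.4]
width: -0.0
grasp_force: 3.0
```

>>> {"method": "send_rows", "body": {
  "steps": [
    [[0.2, 0.05, 0, 0, 0, 0, 1], [0.4, 0.1, 0, 0, 0, 0, 1], [0.6, 0.14, 0, 0, 0, 0, 1], [0.6, 0.14, 0, 0, 0, 0, 1]]
  ]
}}

```text
time_s: 7.55
tcp_pos: [0.5699, -0.282, 0.0201]
orientation: [[0.973, 0.232, -0.003], [0.232, -0.973, -0.0], [-0.003, -0.0, -1.0]]
ft_force: [-6.8, -2.4, 5.2]
width: -0.0
grasp_force: 3.9
```

Not home yet, so I'll creep on until the force climbs.

>>> {"method": "send_rows", "body": {
  "steps": [
    [[0.15, 0.04, 0, 0, 0, 0, 1], [0.29, 0.07, 0, 0, 0, 0, 1], [0.39, 0.09, 0, 0, 0, 0, 1], [0.49, 0.12, 0, 0, 0, 0, 1], [0.49, 0.12, 0, 0, 0, 0, 1]]
  ]
}}

```text
time_s: 8.18
tcp_pos: [0.5746, -0.2809, 0.0201]
orientation: [[0.973, 0.232, -0.003], [0.232, -0.973, -0.0], [-0.003, -0.0, -1.0]]
ft_force: [-6.9, -2.5, 6.1]
width: 0.0003
grasp_force: 4.2
```

>>> {"method": "send_rows", "body": {
  "steps": [
    [[0.1, 0.02, 0, 0, 0, 0, 1], [0.2, 0.05, 0, 0, 0, 0, 1], [0.3, 0.07, 0, 0, 0, 0, 1], [0.3, 0.07, 0, 0, 0, 0, 1]]
  ]
}}

```text
time_s: 8.68
tcp_pos: [0.5766, -0.2804, 0.0201]
orientation: [[0.973, 0.231, -0.005], [0.231, -0.973, -0.001], [-0.005, -0.0, -1.0]]
ft_force: [-10.5, -2.9, 8.3]
width: 0.0003
grasp_force: 7.0
```

```bash
python3 - <<'E'
from h import *
d=snap('scene','s3'); print(d['state']['ft_force'],d['state']['tcp_pos'])
cv2.imwrite('pics/c4.png',cv2.resize(cv2.imread('pics/s3.png')[200:320,190:400],None,fx=3.5,fy=3.5,interpolation=cv2.INTER_CUBIC))
E
```

```text
[-10.45314835  -2.93319005   8.31524264] [ 0.57661102 -0.28041872  0.02014402]
```

View pics/c4.png

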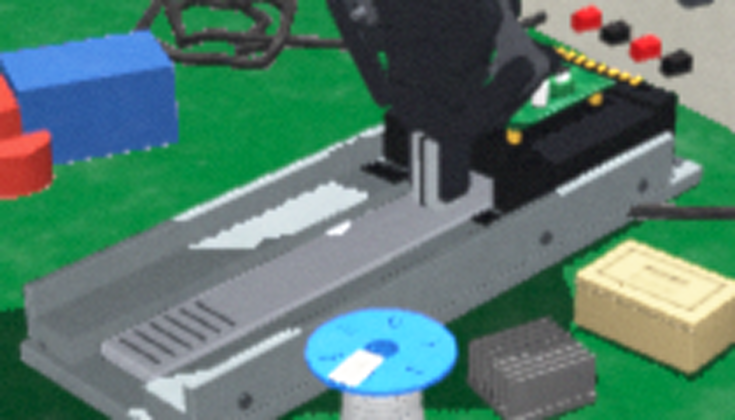

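The picture shows the shuttle at the end stop, with the pin slots at (385,170) and (485,217) just behind it. The force is rising, so I'll press a little more to seat it.

>>> {"method": "send_rows", "body": {
  "steps": [
    [[0.1, 0.02, 0, 0, 0, 0, 1], [0.2, 0.05, 0, 0, 0, 0, 1], [0.2, 0.05, 0, 0, 0, 0, 1], [0.2, 0.05, 0, 0, 0, 0, 1]]
  ]
}}

```text
time_s: 9.22
tcp_pos: [0.5766, -0.2804, 0.0201]
orientation: [[0.973, 0.23, -0.008], [0.23, -0.973, -0.002], [-0.008, -0.0, -1.0]]
ft_force: [-19.1, -4.2, 12.0]
width: -0.0002
grasp_force: 11.4
```

The arm is stalled against the stop with no further motion, so the shuttle is home. I'll ease off and then lift straight up.

>>> {"method": "send_rows", "body": {
  "steps": [
    [[-0.2, -0.05, 0, 0, 0, 0, 1], [-0.5, -0.12, 0, 0, 0, 0, 1], [-0.8, -0.19, 0, 0, 0, 0, 1], [-0.8, -0.19, 0, 0, 0, 0, 1], [-0.8, -0.19, 0.5, 0, 0, 0, 1], [-0.8, -0.19, 1, 0, 0, 0, 1], [-0.8, -0.19, 1.5, 0, 0, 0, 1], [-0.8, -0.19, 3, 0, 0, 0, 1], [-0.8, -0.19, 7, 0, 0, 0, 1], [-4, -1, 12, 0, 0, 0, 1], [-9, -2.2, 16, 0, 0, 0, 1], [-14, -3.5, 18, 0, 0, 0, 1], [-14, -3.5, 18, 0, 0, 0, 1]]
  ]
}}

```text
time_s: 10.85
tcp_pos: [0.4389, -0.3157, 0.204]
orientation: [[0.973, 0.229, 0.003], [0.229, -0.973, -0.003], [0.002, 0.004, -1.0]]
ft_force: [0.9, 0.3, -0.1]
width: 0.0004
grasp_force: 0.0
```

```bash
python3 - <<'E'
from h import *
d=snap('scene','s4'); print(d['state']['ft_force'],d['state']['tcp_pos'])
cv2.imwrite('pics/c5.png',cv2.resize(cv2.imread('pics/s4.png')[200:320,190:400],None,fx=3.5,fy=3.5,interpolation=cv2.INTER_CUBIC))
E
```

```text
[ 0.87255832  0.26032325 -0.11400294] [ 0.43890033 -0.3157213   0.20402104]
```

View pics/c5.png

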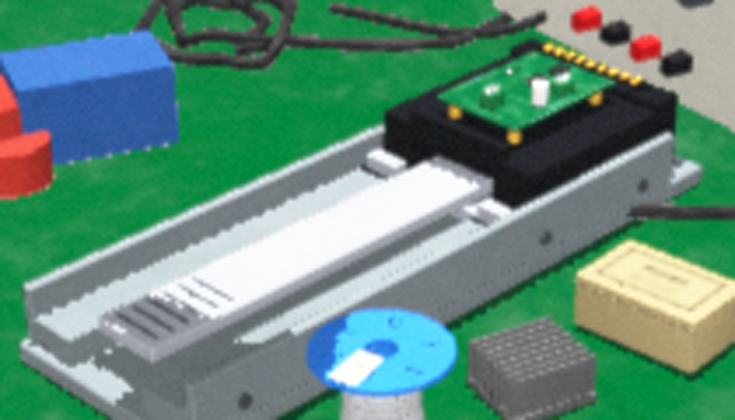

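The pins are up at (385,162) and (485,212) behind the shuttle, which sits against the end stop. The bar has sprung back and the bystanders haven't moved.

```bash
python3 -c "from station import ctrl; print(ctrl.finish_job())"
```

```text
the job is handed in; nothing more can be done
None
```

The shuttle is fully home against the end stop with both pins sprung up behind it, nothing beside the dock was moved, and the job is handed in at about 11 s of the 42 s limit.

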